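# Fold out the crank and close the bench press

## Robot

A 6-joint arm with a two-finger parallel gripper is mounted at the origin on a cart in front of the work surface, level with it; the furniture and walls round the work are solid. World frame = base frame: x ahead of the robot, y to its left, z up, the work surface at z = 0. Lengths are in mm, angles in rad, forces in N, time in s.
With the tool pointing down it reaches from about 325 to 850 mm from the base axis. Payload 15.5 kg.
Tool frame: the origin (TCP) lies on the centre line of the jaws, within the pads' length; the fingertips stand 8 mm ahead of it and the grasp point (between the pads) lies 11 mm behind it; y points along the fingers, z is the direction in which the jaws open and shut, and the axes are right-handed (so a half turn about y gives the same grasp; the last joint's range is limited). The gripper opens to 91 mm and grips with 3 to 60 N. Pads are 32 mm wide; open, the fingers measure 118 mm over their backs; the gripper's body (76 mm by 178 mm) begins 60 mm behind the grasp point.
Start: joints at [-1.286, 0.494, 1.345, -0, 1.302, -0.096], TCP at [231.71, -580.463, 221.915] pointing down, gripper open.
Joint ranges: [-2.91, 2.91], [-0.82, 2.16], [0.22, 2.67], [-1.22, 4.37], [0.12, 2.79], [-3.08, 3.08]. Speed limits (rad/s): [1.89, 1.89, 2.57, 3.01, 3.01, 3.01].

## Interface

Orientations are given as a unit quaternion [w, x, y, z].
In Python, from cell import manip, snapshot, workorder, look_for, regions_of gives the robot as it stands.
- The arm moves only by the tool move_arm, never from a script. Its argument "rows" is a list of rows, each an object with "dp": the shift along the tool's x, y, z in m, a list of three; "yaw": the turn about the tool's y in rad; "hand": the opening, from 0 (shut) to 1 (fully open). In form: [{"dp": [tx, ty, tz], "yaw": yaw, "hand": hand}, ...]. A call has exactly 5 rows; each row is the pose to reach, as a shift and turn from the pose commanded when the call began, along the tool's axes at that moment; what a row does not reach only later rows make up. A row lasts 1/10 s, in which the tool goes at most 50 mm and 8.59 degrees, less where a joint would pass 70% of its speed; a pose out of reach is approached as far as the arm can. A call with a gripper value outside its range is refused whole. The fingers move at their own pace and stop on an object; "grip_force" is the grip in N (left out, the last holds). Time passes only in rows, so rows that repeat a pose let the fingers close, or fill a call up. It gives the time, the measured TCP pose, the force and the opening at its end, in the units of the state.
- manip.observe(): the state, without advancing time (a new reading comes with each control period).
- snapshot(name): name is "scene" or "top" or "wrist"; returns a dict with "frame" (384x512x3 uint8, red, green, blue), "camera_matrix" (3x3 intrinsics, pixels), "view" (4x4, takes a point from world to camera coordinates). Camera axes: x right, y down, z forward; pixel columns grow to the right and rows downward; lengths in mm; the calibration is good to about 2 mm. A picture is of the moment at which its call begins. There is no depth.
- workorder.job_done(): hands the job in, once; it reports no verdict.
Trained networks look in the newest picture that a camera, given by its name, has taken for a name from the list of things; names that differ only in an ending like _2 or _b are one class to them, and where a whole thing is asked for, a point or a joint stands for the part that bears it (a point fixed in the world has none). Each returns a list of dicts, best first, with "score" (0 to 1); they miss things now and then, are a little off and sometimes report something else, mostly with a low value. They report only what shows in the picture. A call takes as long as a camera call.
- look_for(target, camera): "at" ([row, column] in pixels, amid what is visible of it).
- regions_of(target, camera): "mask" (384x512 bool, what is visible of it) and "at" ([row, column] in pixels, amid what is visible of it).
The state is a dict: "clock": time; "joint_positions": joint angles; "dq": joint speeds; "tau": joint torques, N m; "ee_pos": TCP position; "tool_rot": TCP orientation; "contact_force": force on the tool from outside, world axes, zero at the start; "torque": the same for the moment, N m; "grip_width": opening from 0.0 (shut) to 1.0 (fully open).
Only numpy, scipy, OpenCV 4.12 (cv2) and the standard library are available. Lean on these libraries where they do the work, as an engineer would, in place of code of your own. Each camera call takes 0.05 s, during which the arm holds its last target.

## Task

A brass disc waits in the small bench press with the red crank handle. Swing that press's folded handle up out of its parking fork until it latches upright, and only then use it to turn the handwheel clockwise (seen from above) as far as it goes, so the punch comes down on the disc; let go with the handle still upright. Leave the press with the blue handle as it is.

Things in the scene. Friction and masses are not known exactly. Their poses are not given: they have to be found in the camera images.
- press_red_handle (a joint): Folding crank of the press with the RED grip. 0 = folded: level, pointing out from the wheel, its end pin in a fixed fork that blocks the wheel (prongs 113-125 mm from the wheel axis, 24 mm across, to 150 mm height). 1.571 = upright on its stop. Hinge 55 mm from the wheel axis, 136 mm high. A sprung latch resists (about 5 N at the grip) from 0.6 to 1.15 rad, then snaps it upright and holds it.
- press_red_wheel (a joint): Handwheel of the same press: dark steel disc, 116 mm diameter, vertical axis, upper face 128 mm above the board (hub cap to 140 mm, hinge lugs beside the handle's root, 30 mm across, to 142 mm). 0 as found, grows clockwise seen from above, solid stop at 1.92 (110 degrees), where the punch is on the disc. Stays where left (friction about 1.5 N at the handle).
- press_red_grip (a point): Centre of the red grip, a round bar 18 mm thick, 42 mm long, 36 mm from the handle's hinge (a thin pin goes on to 71 mm from the hinge). Folded: level, 136 mm high, 91 mm from the wheel axis, free air at both sides and below. Upright: 172 mm high, 55 mm from the wheel axis. Its -x axis points from hinge to end, y along the hinge. The round grip may turn between the fingers.
- press_red_axis (a point): Point on the wheel's vertical axis, 136 mm above the board (the hinge's height), fixed to the press, which is bolted down: grey frame on a base 115 x 125 mm. Its -x axis points level from the wheel axis to the fork; z is up.
- press_blue_grip (a point): Centre of the BLUE grip of the other press, alike but with no disc in it; must not be moved.

How it is judged (in metres and radians):
On the way, in this order (a step that is already met when the one before it is completed fails the run):
1. the red handle is upright and latched, the wheel not yet turned (value of joint press_red_handle above 1.31 rad and value of joint press_red_wheel below 0.2 rad), for 0.1 s.
2. the wheel of the red-handled press is turned clockwise to its stop (value of joint press_red_wheel above 1.66 rad), for 0.1 s.
At the end, for the whole second after the job is handed in: The red-handled press's wheel is within 15 degrees of its clockwise stop, its handle upright within 15 degrees, and the blue grip is within 10 mm of where it was (value of joint press_red_wheel above 1.66 rad and value of joint press_red_handle above 1.31 rad and distance of press_blue_grip from where it was at the start of the episode below 0.01 m); the robot touches nothing.
It fails at once if the wheel was turned before the handle was latched upright (value of joint press_red_wheel above 0.25 rad and value of joint press_red_handle below 1 rad).
It fails at once if the blue-handled press was operated (distance of press_blue_grip from where it was at the start of the episode above 0.02 m).
It also fails if it takes over 37 s, if anything falls off the work surface, if the arm or the gripper's body presses on something with over 40 N, if the wrist force passes 120 N, or if a joint passes its speed limit or range.

## Working session

There is one attempt and no reset: what is moved stays moved. The work goes in short steps, Python scripts to look and compute and a tool call to move; the robot and the scene stay as the last step left them, time stands still between calls to the robot, and variables do not carry over. Pictures are saved under pics/ and viewed, and the job is handed in when it is done.

Besides the shell and the picture viewer there is one more tool, called after "Request:" by a JSON object that holds its "method" and its "body", one argument or row to a line. move_arm: Moves the arm, as the interface text tells. Its arguments: {"type":"object","properties":{"rows":{"type":"array"},"grip_force":{"type":"number"}},"required":["rows"]}

```bash
ls; mkdir -p pics; cat > h.py <<'E'
import numpy as np, cv2
from cell import manip, snapshot, workorder, look_for, regions_of
def save(n,s): cv2.imwrite('pics/'+n+'.png', cv2.cvtColor(s['frame'],cv2.COLOR_RGB2BGR))
def px(s,p):
    v=s['view']; c=v[:3,:3]@np.array(p,float)+v[:3,3]; u=s['camera_matrix']@c; return u[:2]/u[2]
def atz(s,rc,z):
    K=s['camera_matrix'];v=np.array(s['view']);R=v[:3,:3];o=-R.T@v[:3,3]
    d=R.T@np.linalg.inv(K)@np.array([rc[1],rc[0],1.]); t=(z-o[2])/d[2]; return o+t*d
E
python3 - <<'E'
from h import *
np.set_printoptions(precision=3,suppress=True)
for c in ['scene','top']:
    s=snapshot(c); s={k:np.array(v) for k,v in s.items()}; save(c+'0',s)
    for t in ['press_red_grip','press_blue_grip','press_red_wheel','press_red_handle','press_red_axis']:
        try:
            for r in look_for(t,c)[:3]: print(c,t,r['score'],r['at'],atz(s,r['at'],136))
        except Exception as e: print(c,t,e)
o=manip.observe(); print(o)
E
```

```text
pics
scene press_red_grip 0.72 [189.9, 294.1] [ 471.526 -117.104  136.   ]
scene press_blue_grip 0.5 [247.8, 203.2] [475.713 143.023 136.   ]
scene press_red_wheel 0.75 [170.5, 279.1] [ 542.769 -135.616  136.   ]
scene press_red_handle 0.64 [187.5, 293.0] [ 478.822 -120.664  136.   ]
scene press_red_axis 0.65 [194.7, 283.3] [476.858 -87.079 136.   ]
top press_red_grip 0.77 [211.0, 294.6] [ 471.38  -118.178  136.   ]
top press_blue_grip 0.77 [213.1, 187.2] [470.32  144.817 136.   ]
top press_red_wheel 0.81 [180.6, 301.3] [ 546.337 -136.855  136.   ]
top press_red_handle 0.54 [216.5, 297.4] [ 457.814 -124.661  136.   ]
top press_red_axis 0.71 [185.6, 297.3] [ 534.021 -126.595  136.   ]
top press_red_axis 0.46 [210.2, 291.4] [ 473.463 -110.381  136.   ]
{'clock': 0.6, 'joint_positions': array([-1.287,  0.494,  1.346,  0.   ,  1.302, -0.096]), 'dq': array([-0.002, -0.   , -0.   , -0.001, -0.001, -0.   ]), 'tau': array([  0.   , -87.834, -38.214,   0.071,   0.044,  -0.   ]), 'ee_pos': array([ 231.689, -580.466,  221.913]), 'tool_rot': array([ 0.133, -0.133,  0.694, -0.694]), 'contact_force': array([ 0.581, -0.632, -0.36 ]), 'torque': array([-0.014, -0.006, -0.018]), 'grip_width': 0.9975197714681829}
```

View pics/scene0.png

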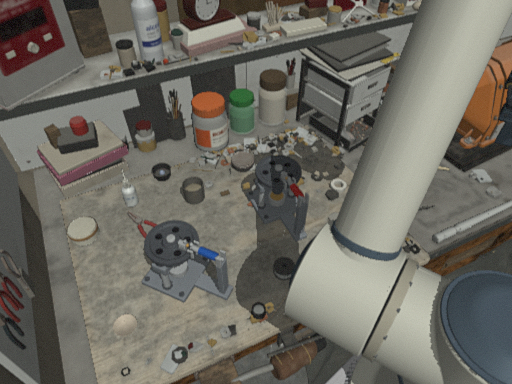

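View pics/top0.png

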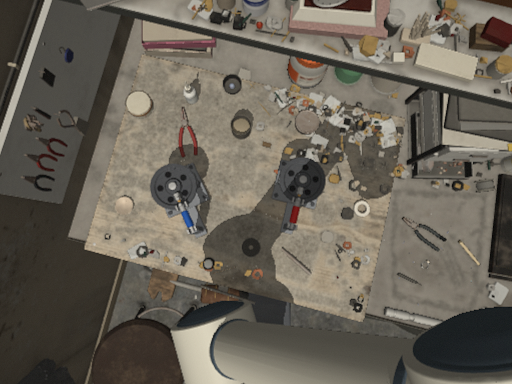

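The scene and top views both show the red press (top: wheel near row 180, col 301; red grip near 211, 295). The blue press is at about (186, 176). Next I'll refine the positions from the pixels.

```bash
python3 - <<'E'
from h import *
np.set_printoptions(precision=2,suppress=True)
s=snapshot('top'); f=s['frame'].astype(int)
s2=snapshot('scene'); f2=s2['frame'].astype(int)
for n,S,F in (('top',s,f),('scene',s2,f2)):
    m=(F[...,0]>F[...,1]+60)&(F[...,0]>F[...,2]+60)
    w=np.zeros_like(m)
    if n=='top': w[195:235,280:310]=1
    else: w[170:210,280:315]=1
    r,c=np.nonzero(m&w); P=np.array([atz(S,(a,b),136) for a,b in zip(r,c)])
    mu=P.mean(0); u,sv,vt=np.linalg.svd((P-mu)[:,:2],full_matrices=False)
    print(n,len(r),r.mean(),c.mean(),mu,vt[0],((P-mu)[:,:2]@vt[0]).min(),((P-mu)[:,:2]@vt[0]).max())
    # wheel
    rg=regions_of('press_red_wheel',n)
    g=max(rg,key=lambda q:q['score'])
    print(g['score'],g['at'],g['mask'].sum())
    cs,_=cv2.findContours(g['mask'].astype(np.uint8),cv2.RETR_EXTERNAL,cv2.CHAIN_APPROX_NONE)
    k=cv2.convexHull(max(cs,key=len))[:,0]
    Q=np.array([atz(S,(b,a),128)[:2] for a,b in k],np.float32)
    print(cv2.minEnclosingCircle(Q), cv2.fitEllipse(Q))
K=s['camera_matrix'];print(K, s['view'])
cv2.imwrite('pics/z1.png',cv2.cvtColor(cv2.resize(s['frame'][140:250,240:370],None,fx=5,fy=5,interpolation=2),4))
cv2.imwrite('pics/z2.png',cv2.cvtColor(cv2.resize(s2['frame'][140:250,230:350],None,fx=5,fy=5,interpolation=2),4))
E
```

```text
top 98 214.25510204081633 294.0408163265306 [ 463.45 -116.59  136.  ] [-0.97  0.26] -19.672311806324497 19.623855267017646
0.87 [180.5, 299.4] 1847
((517.3317260742188, -132.72369384765625), 90.31464385986328) ((521.6710205078125, -132.7049560546875), (117.14900970458984, 183.90594482421875), 75.4017562866211)
scene 64 189.6875 295.6875 [ 469.66 -120.46  136.  ] [-0.97  0.23] -18.936917759811443 21.399361221718387
0.95 [172.5, 281.9] 1347
((529.4254760742188, -139.6331329345703), 80.75981903076172) ((534.6458740234375, -137.84652709960938), (116.87618255615234, 157.65977478027344), 81.11884307861328)
[[391.2    0.   255.18]
 [  0.   391.2  188.1 ]
 [  0.     0.     1.  ]] [[  -0.02   -1.      0.01  -14.84]
 [  -0.99    0.02   -0.12  542.01]
 [   0.12   -0.01   -0.99 1037.63]
 [   0.      0.      0.      1.  ]]
```

View pics/z1.png

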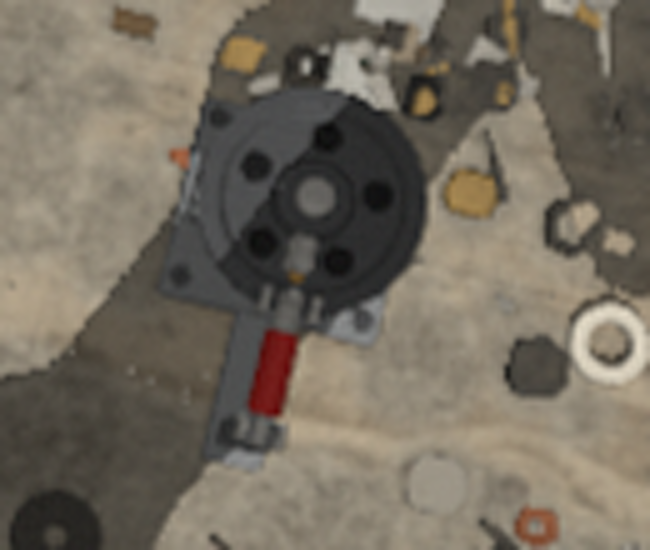

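View pics/z2.png

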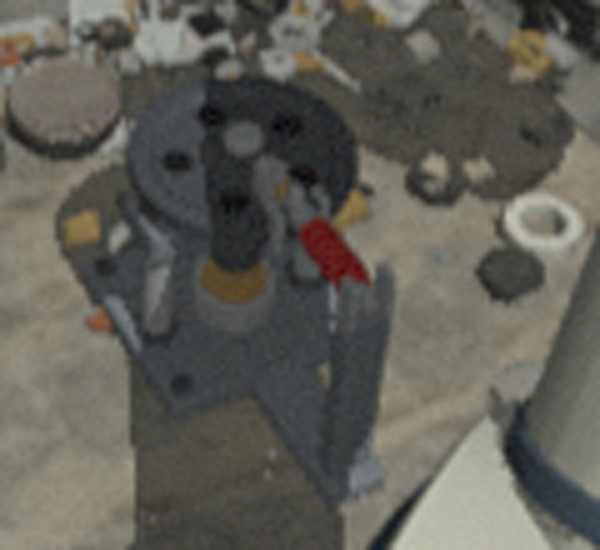

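```bash
python3 - <<'E'
from h import *
np.set_printoptions(precision=2,suppress=True)
s=snapshot('top'); s2=snapshot('scene')
for S in (s,s2):
    v=S['view'];print('cam',-v[:3,:3].T@v[:3,3])
print('top hub',atz(s,(179.0,302.8),140),'grip',atz(s,(214.3,294.1),143), atz(s,(214.3,294.1),136))
hub2=(140+(138+.5)/5-.5,230+(244+.5)/5-.5)
print('scene hub',atz(s2,hub2,140),'grip',atz(s2,(189.7,295.7),141))
# DLT consistency of grip: project
def tri(a,b):
    A=[]
    for S,(r,c) in ((s,a),(s2,b)):
        P=S['camera_matrix']@S['view'][:3]; A+=[c*P[2]-P[0],r*P[2]-P[1]]
    X=np.linalg.svd(np.array(A))[2][-1];return X[:3]/X[3]
print('tri grip',tri((214.3,294.1),(189.7,295.7)),'hub',tri((179.,302.8),hub2))
print(manip.observe()['clock'])
E
```

```text
cam [ 415.48  -14.96 1094.45]
cam [ 44.1  380.63 815.28]
top hub [ 549.72 -140.17  140.  ] grip [ 462.97 -115.98  143.  ] [ 463.32 -116.73  136.  ]
scene hub [ 549.58 -139.37  140.  ] grip [ 466.41 -116.74  141.  ]
tri grip [ 463.7  -115.14  144.14] hub [ 549.99 -140.11  139.23]
0.9
```

```bash
cat >> h.py <<'E'
from scipy.spatial.transform import Rotation as Ro
A=np.array([549.7,-139.8]); U=np.array([-.965,.263]);U/=np.linalg.norm(U)
def Rt():
    o=manip.observe(); q=o['tool_rot']; return o,Ro.from_quat([q[1],q[2],q[3],q[0]]).as_matrix()
def grip(th,w,dz=4,da=0):  # TCP for grasp point
    a=np.arctan2(U[1],U[0])-w; u=np.array([np.cos(a),np.sin(a)])
    r=55+36*np.cos(th)
    return np.r_[A+r*u,136+36*np.sin(th)+dz-11]
def dp(p):
    o,R=Rt(); return R.T@(np.array(p)-o['ee_pos'])/1000
E
python3 - <<'E'
from h import *
np.set_printoptions(precision=4,suppress=True)
o,R=Rt(); print(R)
jaw=np.degrees(np.arctan2(R[1,2],R[0,2])); print('jaw',jaw,'u',np.degrees(np.arctan2(U[1],U[0])))
p=grip(0,0);print(p,'dp',dp(p)); print('above',dp(p+[0,0,85]))
E
```

```text
[[-0.9288  0.      0.3707]
 [-0.3707 -0.0001 -0.9288]
 [-0.     -1.      0.0001]]
jaw -68.24174005417801 u 164.75492966223962
[ 461.9023 -115.8717  129.    ] dp [-0.386   0.0929 -0.3462]
above [-0.386   0.0079 -0.3462]
```

Request:
{"method": "move_arm", "body": {
  "rows": [
    {"dp":[-0.037,0,-0.033],"yaw":-0.149,"hand":0.7},
    {"dp":[-0.074,0,-0.066],"yaw":-0.298,"hand":0.7},
    {"dp":[-0.111,0,-0.099],"yaw":-0.447,"hand":0.7},
    {"dp":[-0.148,0,-0.132],"yaw":-0.596,"hand":0.7},
    {"dp":[-0.185,0,-0.165],"yaw":-0.745,"hand":0.7}
  ],
  "grip_force": 20
}}

```text
clock: 1.4
ee_pos: [342.8, -356.9, 222.1]
tool_rot: [-0.379, 0.379, -0.597, 0.597]
contact_force: [1.8, -0.8, 0.3]
grip_width: 0.698
```

```bash
cat > st.py <<'E'
from h import *
import sys
np.set_printoptions(precision=4,suppress=True)
o,R=Rt(); th,w,dz=map(float,sys.argv[1:4])
jaw=np.degrees(np.arctan2(R[1,2],R[0,2]))
p=grip(th,w,dz); want=np.degrees(np.arctan2(U[1],U[0]))-90-np.degrees(w)
print('t',o['clock'],'pos',o['ee_pos'],'jaw',jaw,'F',o['contact_force'],'g',o['grip_width'],'q',o['joint_positions'])
print('dp',dp(p),'yaw',np.radians(jaw-want)); 
E
python3 st.py 0 0 89
```

```text
t 1.4 pos [ 342.8353 -356.8954  222.0664] jaw -25.227803280340236 F [ 1.8308 -0.7723  0.2893] g 0.6982859698812959 q [-0.9263  0.3112  1.6586  0.0001  1.1713 -0.486 ]
dp [-0.2688  0.008   0.005 ] yaw -1.7450278849902172
```

Request:
{"method": "move_arm", "body": {
  "rows": [
    {"dp":[-0.04,-0.004,0.001],"yaw":-0.149,"hand":0.7},
    {"dp":[-0.08,-0.008,0.002],"yaw":-0.298,"hand":0.7},
    {"dp":[-0.12,-0.01,0.003],"yaw":-0.447,"hand":0.7},
    {"dp":[-0.16,-0.01,0.004],"yaw":-0.596,"hand":0.7},
    {"dp":[-0.2,-0.01,0.004],"yaw":-0.745,"hand":0.7}
  ]
}}

```text
clock: 1.9
ee_pos: [432.9, -178.5, 232.2]
tool_rot: [0.57, -0.57, 0.418, -0.419]
contact_force: [0.1, -0.5, -0.5]
grip_width: 0.699
```

```bash
python3 st.py 0 0 89
```

```text
t 1.9 pos [ 432.907  -178.4668  232.2283] jaw 17.479535755139953 F [ 0.0683 -0.4885 -0.49  ] g 0.6990003674781492 q [-0.5187  0.2615  1.7026  0.      1.1767 -0.8238]
dp [-0.051   0.0182  0.0464] yaw -0.9996442040555885
```

Request:
{"method": "move_arm", "body": {
  "rows": [
    {"dp":[-0.012,0.002,0.01],"yaw":-0.149,"hand":0.6},
    {"dp":[-0.024,0.004,0.02],"yaw":-0.298,"hand":0.6},
    {"dp":[-0.036,0.006,0.03],"yaw":-0.447,"hand":0.6},
    {"dp":[-0.048,0.008,0.04],"yaw":-0.596,"hand":0.6},
    {"dp":[-0.051,0.018,0.046],"yaw":-0.745,"hand":0.6}
  ]
}}

```text
clock: 2.4
ee_pos: [461.9, -116.7, 214.5]
tool_rot: [0.683, -0.683, 0.181, -0.182]
contact_force: [-0.6, 0.6, -0.3]
grip_width: 0.599
```

```bash
python3 st.py 0 0 64
```

```text
t 2.4 pos [ 461.9311 -116.6954  214.5476] jaw 60.21776978841753 F [-0.6166  0.556  -0.3114] g 0.5985951558909655 q [-0.373   0.2939  1.7108  0.0002  1.1352 -1.4241]
dp [-0.0005  0.0255  0.0007] yaw -0.2537213036869989
```

Request:
{"method": "move_arm", "body": {
  "rows": [
    {"dp":[0,0.005,0],"yaw":-0.127,"hand":0.6},
    {"dp":[0,0.01,0.001],"yaw":-0.254,"hand":0.6},
    {"dp":[0,0.018,0.001],"yaw":-0.254,"hand":0.6},
    {"dp":[0,0.025,0.001],"yaw":-0.254,"hand":0.6},
    {"dp":[0,0.025,0.001],"yaw":-0.254,"hand":0.6}
  ]
}}

```text
clock: 2.9
ee_pos: [461.2, -116.6, 188.0]
tool_rot: [0.701, -0.7, 0.098, -0.097]
contact_force: [0.6, 0.6, 0.5]
grip_width: 0.599
```

```bash
python3 st.py 0 0 4; python3 - <<'E'
from h import *
s=snapshot('wrist');f=s['frame'];save('w1',s)
for t in ('press_red_grip','press_red_wheel'):
  for r in look_for(t,'wrist')[:2]: print(t,r['score'],r['at'],atz(s,r['at'],140))
print(px(s,[*grip(0,0)[:2],136]),px(s,[*A,140]))
s2=snapshot('top');save('t2',s2)
E
```

```text
t 2.9 pos [ 461.163  -116.6465  188.018 ] jaw 74.18279848593383 F [0.6446 0.611  0.4513] g 0.5992379400643868 q [-0.3734  0.3287  1.7457  0.      1.0687 -1.6682]
dp [0.0006 0.059  0.0009] yaw -0.009985572779844175
press_red_grip 0.95 [224.3, 254.4] [ 465.93017812 -119.21115571  140.        ]
press_red_wheel 0.97 [304.4, 253.8] [ 529.13979942 -137.68600675  140.        ]
[257.38179184 215.92380824] [258.41169982 326.74778608]
```

View pics/w1.png

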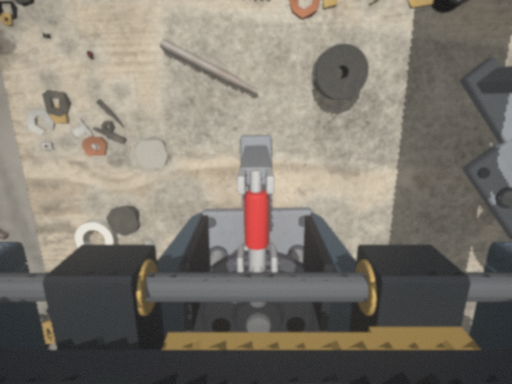

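The wrist view shows the red grip at rows 191–248, col 256. The prediction was (216, 257), so they agree within about 2 mm. Descending.

Request:
{"method": "move_arm", "body": {
  "rows": [
    {"dp":[0,0.015,0.001],"yaw":-0.01,"hand":0.6},
    {"dp":[0,0.03,0.001],"yaw":-0.01,"hand":0.6},
    {"dp":[0,0.045,0.001],"yaw":-0.01,"hand":0.6},
    {"dp":[0,0.058,0.001],"yaw":-0.01,"hand":0.6},
    {"dp":[0,0.058,0.001],"yaw":-0.01,"hand":0.6}
  ]
}}

```text
clock: 3.6
ee_pos: [461.3, -115.6, 130.0]
tool_rot: [0.701, -0.701, 0.094, -0.092]
contact_force: [0.1, 0.5, 0.6]
grip_width: 0.601
```

Request:
{"method": "move_arm", "body": {
  "rows": [
    {"dp":[0,0,0],"yaw":0,"hand":0.1},
    {"dp":[0,0,0],"yaw":0,"hand":0.1},
    {"dp":[0,0,0],"yaw":0,"hand":0.1},
    {"dp":[0,0,0],"yaw":0,"hand":0.1},
    {"dp":[0,0,0],"yaw":0,"hand":0.1}
  ],
  "grip_force": 20
}}

```text
clock: 4.1
ee_pos: [462.0, -115.9, 131.2]
tool_rot: [-0.701, 0.701, -0.093, 0.093]
contact_force: [0.0, 0.9, 0.8]
grip_width: 0.195
```

```bash
python3 st.py 0 0 4; python3 - <<'E'
from h import *
np.set_printoptions(precision=4,suppress=True)
for th in np.arange(0.1,1.65,0.1): print(round(th,2), dp(grip(th,0))-dp(grip(0,0)))
E
```

```text
t 4.1 pos [ 462.0396 -115.8611  131.1764] jaw 74.94434135300601 F [0.0389 0.8558 0.7634] g 0.19496639584856265 q [-0.3711  0.4124  1.8127 -0.0001  0.916  -1.6791]
dp [-0.0001  0.0022 -0.    ] yaw 0.003305857645642872
0.1 [ 0.0002 -0.0036 -0.    ]
0.2 [ 0.0007 -0.0072 -0.    ]
0.3 [ 0.0016 -0.0106 -0.    ]
0.4 [ 0.0028 -0.014  -0.    ]
0.5 [ 0.0044 -0.0173 -0.    ]
0.6 [ 0.0063 -0.0203 -0.    ]
0.7 [ 0.0085 -0.0232 -0.    ]
0.8 [ 0.0109 -0.0258 -0.    ]
0.9 [ 0.0136 -0.0282 -0.    ]
1.0 [ 0.0166 -0.0303 -0.0001]
1.1 [ 0.0197 -0.0321 -0.0001]
1.2 [ 0.023  -0.0335 -0.0001]
1.3 [ 0.0264 -0.0347 -0.0001]
1.4 [ 0.0299 -0.0355 -0.0001]
1.5 [ 0.0335 -0.0359 -0.0001]
1.6 [ 0.0371 -0.036  -0.0001]
```

Gripped (opening 17.7 mm on the 18 mm bar). Lifting along the hinge arc.

Request:
{"method": "move_arm", "body": {
  "rows": [
    {"dp":[0,-0.0054,0],"yaw":0,"hand":0.1},
    {"dp":[0.0016,-0.0106,0],"yaw":0,"hand":0.1},
    {"dp":[0.0036,-0.0157,0],"yaw":0,"hand":0.1},
    {"dp":[0.0063,-0.0203,0],"yaw":0,"hand":0.1},
    {"dp":[0.0085,-0.0232,0],"yaw":0,"hand":0.1}
  ]
}}

```text
clock: 4.6
ee_pos: [469.2, -117.8, 154.3]
tool_rot: [0.701, -0.701, 0.093, -0.092]
contact_force: [-5.5, -0.6, -5.8]
grip_width: 0.191
```

```bash
python3 st.py 0.8 0 4;python3 st.py 1.0 0 4; python3 st.py 1.6 0 4
```

```text
t 4.6 pos [ 469.185  -117.7892  154.3332] jaw 74.94946681516163 F [-5.4966 -0.5649 -5.759 ] g 0.19062305425295648 q [-0.3692  0.3869  1.7679 -0.0004  0.9891 -1.6771]
dp [ 0.0034 -0.0005 -0.0001] yaw 0.0033953138359447766
t 4.6 pos [ 469.185  -117.7892  154.3332] jaw 74.94946681516163 F [-5.4966 -0.5649 -5.759 ] g 0.19062305425295648 q [-0.3692  0.3869  1.7679 -0.0004  0.9891 -1.6771]
dp [ 0.009  -0.005  -0.0001] yaw 0.0033953138359447766
t 4.6 pos [ 469.185  -117.7892  154.3332] jaw 74.94946681516163 F [-5.4966 -0.5649 -5.759 ] g 0.19062305425295648 q [-0.3692  0.3869  1.7679 -0.0004  0.9891 -1.6771]
dp [ 0.0295 -0.0107 -0.0002] yaw 0.0033953138359447766
```

Request:
{"method": "move_arm", "body": {
  "rows": [
    {"dp":[0.0024,-0.0026,0],"yaw":0,"hand":0.1},
    {"dp":[0.0055,-0.005,0],"yaw":0,"hand":0.1},
    {"dp":[0.0085,-0.0071,0],"yaw":0,"hand":0.1},
    {"dp":[0.0115,-0.0089,0],"yaw":0,"hand":0.1},
    {"dp":[0.015,-0.0103,0],"yaw":0,"hand":0.1}
  ]
}}

```text
clock: 5.1
ee_pos: [482.2, -121.1, 164.4]
tool_rot: [0.701, -0.701, 0.094, -0.091]
contact_force: [-15.3, 3.0, 6.7]
grip_width: 0.188
```

```bash
python3 st.py 1.2 0 4;python3 st.py 1.571 0 4
```

```text
t 5.1 pos [ 482.1906 -121.0645  164.3794] jaw 74.95600072362222 F [-15.2751   3.0389   6.7418] g 0.18787525899004523 q [-0.3659  0.3904  1.723  -0.0004  1.0336 -1.674 ]
dp [ 0.002   0.0018 -0.0003] yaw 0.0035093520516061025
t 5.1 pos [ 482.1906 -121.0645  164.3794] jaw 74.95600072362222 F [-15.2751   3.0389   6.7418] g 0.18787525899004523 q [-0.3659  0.3904  1.723  -0.0004  1.0336 -1.674 ]
dp [ 0.0151 -0.0007 -0.0004] yaw 0.0035093520516061025
```

Request:
{"method": "move_arm", "body": {
  "rows": [
    {"dp":[0.003,-0.0008,0],"yaw":0,"hand":0.1},
    {"dp":[0.006,-0.0014,0],"yaw":0,"hand":0.1},
    {"dp":[0.009,-0.0018,0],"yaw":0,"hand":0.1},
    {"dp":[0.012,-0.002,0],"yaw":0,"hand":0.1},
    {"dp":[0.014,-0.002,0],"yaw":0,"hand":0.1}
  ]
}}

```text
clock: 5.6
ee_pos: [496.7, -124.9, 167.1]
tool_rot: [0.701, -0.701, 0.094, -0.091]
contact_force: [-11.7, 5.8, 17.2]
grip_width: 0.19
```

```bash
python3 st.py 1.571 0 4; python3 - <<'E'
from h import *
s=snapshot('wrist');save('w2',s)
s=snapshot('scene');f=s['frame'][110:230,220:360]
cv2.imwrite('pics/s3.png',cv2.cvtColor(cv2.resize(f,None,fx=5,fy=5),4))
E
```

```text
t 5.6 pos [ 496.666  -124.8943  167.108 ] jaw 74.95613302792682 F [-11.7231   5.8485  17.1969] g 0.19023022500566153 q [-0.363   0.4045  1.6868 -0.      1.0534 -1.6712]
dp [ 0.0001  0.0021 -0.0004] yaw 0.0035116611973359333
```

View pics/s3.png

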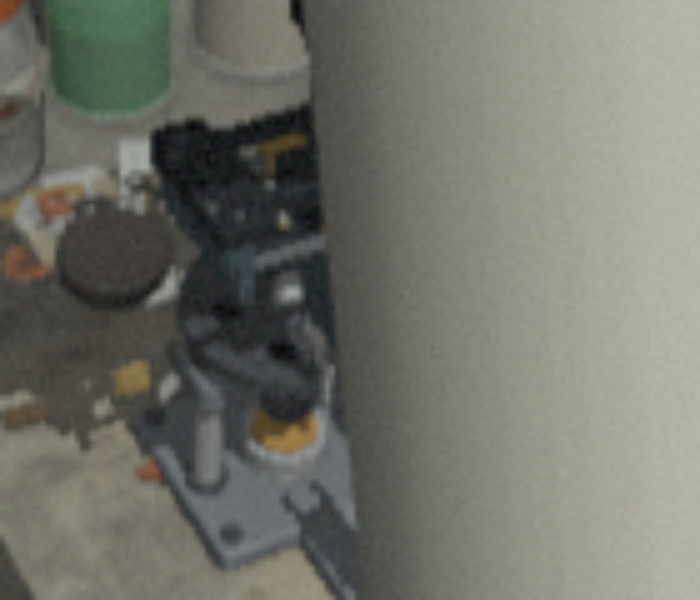

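View pics/w2.png

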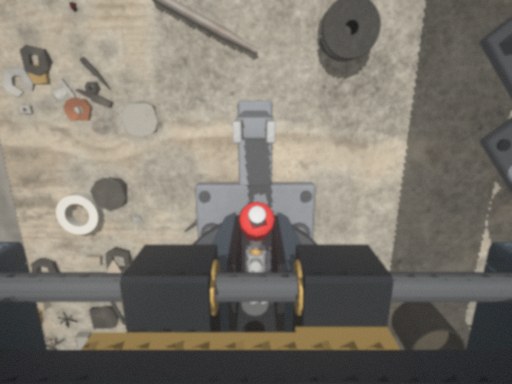

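```bash
python3 - <<'E'
from h import *
s=snapshot('wrist')
H=A+55*U
for th in (1.1,1.2,1.3,1.4,1.5,1.571,1.65):
    f=lambda r:px(s,[*(H+r*np.cos(th)*U),136+r*np.sin(th)])
    print(th,'pin',f(71),'griptop',f(57))
print(px(s,[*H,136]),px(s,[*A,140]))
f=s['frame'][170:340,190:320];cv2.imwrite('pics/w2z.png',cv2.cvtColor(cv2.resize(f,None,fx=4,fy=4),4))
print(manip.observe()['contact_force'])
E
```

```text
1.1 pin [255.33030064 213.3379473 ] griptop [255.34415247 216.72137219]
1.2 pin [255.27087425 229.86431924] griptop [255.30090823 228.78387124]
1.3 pin [255.21261247 246.47339821] griptop [255.25850183 240.8825158 ]
1.4 pin [255.15700071 262.74389773] griptop [255.21783635 252.76070266]
1.5 pin [255.10541145 278.26986547] griptop [255.17975611 264.16969187]
1.571 pin [255.0718789  288.63885395] griptop [255.15470168 271.85877409]
1.65 pin [255.03806888 299.38055449] griptop [255.12907576 279.91151777]
[255.38164572 225.8794056 ] [255.12542824 302.4407355 ]
[-10.17676578   4.48285423  13.72693877]
```

View pics/w2z.png

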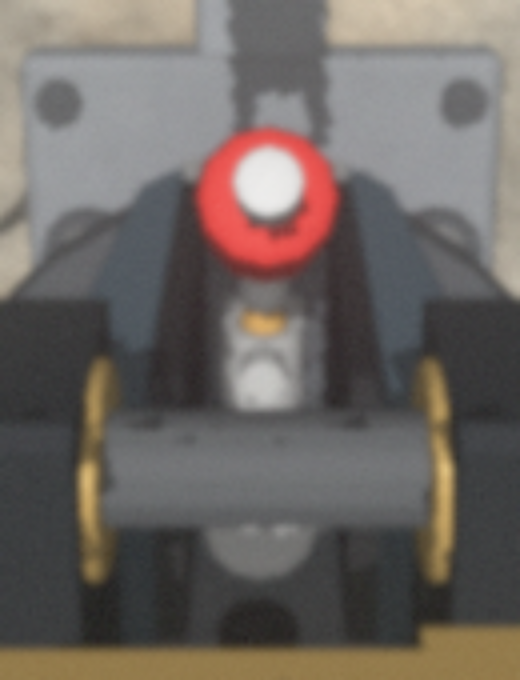

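The scene view is blocked by the arm. The wrist view shows the pin end at (215, 257) and the grip top at (221, 257), which puts the handle at only about 1.12 rad. The bar slid to the outer pad edge just before the snap. I'll regrip centred and with more force.

Request:
{"method": "move_arm", "body": {
  "rows": [
    {"dp":[0,0,0],"yaw":0,"hand":0.3},
    {"dp":[-0.003,0,0],"yaw":0,"hand":0.3},
    {"dp":[-0.009,0,0],"yaw":0,"hand":0.3},
    {"dp":[-0.016,0,0],"yaw":0,"hand":0.3},
    {"dp":[-0.016,0,0],"yaw":0,"hand":0.3}
  ]
}}

```text
clock: 6.25
ee_pos: [481.6, -121.0, 166.5]
tool_rot: [0.701, -0.701, 0.093, -0.092]
contact_force: [-0.1, -0.8, -1.0]
grip_width: 0.3
```

```bash
python3 st.py 1.0 0 4; python3 - <<'E'
from h import *
s=snapshot('wrist')
H=A+55*U
for th in (0,.2,.4,.6,.8,1,1.1,1.2,1.3,1.4,1.5,1.571):
    f=lambda r:px(s,[*(H+r*np.cos(th)*U),136+r*np.sin(th)]).round(1)
    print(th,'pin',f(71),'griptop',f(57),'bot',f(15))
f=s['frame'][150:350,180:330];cv2.imwrite('pics/w3z.png',cv2.cvtColor(cv2.resize(f,None,fx=3,fy=3),4))
E
```

```text
t 6.25 pos [ 481.6181 -121.0394  166.4568] jaw 74.94237340195367 F [-0.1021 -0.8346 -1.0361] g 0.30016123693745594 q [-0.3665  0.3848  1.7256 -0.      1.0319 -1.6745]
dp [-0.0038  0.0072 -0.0002] yaw 0.0032715104202615205
0 pin [256.  141.4] griptop [255.9 164.4] bot [255.7 227.9]
0.2 pin [256.  147.4] griptop [255.9 170.3] bot [255.7 230.2]
0.4 pin [255.9 159.4] griptop [255.9 180.6] bot [255.7 233.3]
0.6 pin [255.9 177.8] griptop [255.8 195.5] bot [255.7 237.1]
0.8 pin [255.8 202.5] griptop [255.8 214.5] bot [255.6 241.5]
1 pin [255.7 232.2] griptop [255.7 236.6] bot [255.6 246.3]
1.1 pin [255.7 248.2] griptop [255.6 248.4] bot [255.6 248.8]
1.2 pin [255.6 264.5] griptop [255.6 260.3] bot [255.6 251.3]
1.3 pin [255.5 280.7] griptop [255.6 272.1] bot [255.6 253.7]
1.4 pin [255.5 296.4] griptop [255.5 283.6] bot [255.6 256.1]
1.5 pin [255.4 311.2] griptop [255.5 294.6] bot [255.6 258.4]
1.571 pin [255.4 321. ] griptop [255.5 301.9] bot [255.6 260. ]
```

View pics/w3z.png

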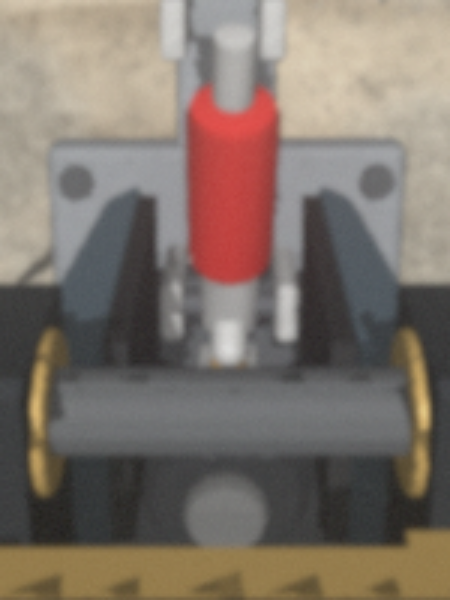

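The handle sprang back to about 0.42 rad (pin end at row 162, grip top at row 183). I'll regrip there at 60 N.

```bash
python3 st.py 0.42 0 4; python3 - <<'E'
from h import *
np.set_printoptions(precision=4,suppress=True)
for th in np.arange(0.5,1.7,0.1): print(round(th,2), (dp(grip(th,0))-dp(grip(0.42,0)))[:2])
E
```

```text
t 6.3 pos [ 482.2042 -121.2224  166.509 ] jaw 74.93954573945783 F [ 0.1557 -0.2588  0.3758] g 0.30189947780721876 q [-0.3665  0.3853  1.7245  0.0001  1.032  -1.6745]
dp [-0.0179  0.0228 -0.0001] yaw 0.003222158399573838
0.5 [ 0.0013 -0.0026]
0.6 [ 0.0032 -0.0056]
0.7 [ 0.0053 -0.0085]
0.8 [ 0.0078 -0.0111]
0.9 [ 0.0105 -0.0135]
1.0 [ 0.0134 -0.0156]
1.1 [ 0.0165 -0.0174]
1.2 [ 0.0198 -0.0189]
1.3 [ 0.0232 -0.02  ]
1.4 [ 0.0267 -0.0208]
1.5 [ 0.0303 -0.0212]
1.6 [ 0.0339 -0.0213]
```

Request:
{"method": "move_arm", "body": {
  "rows": [
    {"dp":[-0.01,0.006,0],"yaw":0,"hand":0.3},
    {"dp":[-0.02,0.014,0],"yaw":0,"hand":0.3},
    {"dp":[-0.02,0.022,0],"yaw":0,"hand":0.3},
    {"dp":[-0.02,0.022,0],"yaw":0,"hand":0.1},
    {"dp":[-0.02,0.022,0],"yaw":0,"hand":0.1}
  ],
  "grip_force": 60
}}

```text
clock: 6.8
ee_pos: [463.8, -116.3, 144.4]
tool_rot: [0.701, -0.701, 0.093, -0.093]
contact_force: [-1.1, 0.5, -2.4]
grip_width: 0.18
```

Request:
{"method": "move_arm", "body": {
  "rows": [
    {"dp":[0,0,0],"yaw":0,"hand":0.1},
    {"dp":[0,0,0],"yaw":0,"hand":0.1},
    {"dp":[0.0013,-0.0026,0],"yaw":0,"hand":0.1},
    {"dp":[0.0032,-0.0056,0],"yaw":0,"hand":0.1},
    {"dp":[0.0053,-0.0085,0],"yaw":0,"hand":0.1}
  ],
  "grip_force": 60
}}

```text
clock: 7.3
ee_pos: [467.0, -117.1, 152.8]
tool_rot: [0.701, -0.701, 0.094, -0.091]
contact_force: [-1.0, -0.8, 0.5]
grip_width: 0.113
```

Request:
{"method": "move_arm", "body": {
  "rows": [
    {"dp":[0.0012,-0.0014,0],"yaw":0,"hand":0.1},
    {"dp":[0.0025,-0.0026,0],"yaw":0,"hand":0.1},
    {"dp":[0.0038,-0.0039,0],"yaw":0,"hand":0.1},
    {"dp":[0.0052,-0.005,0],"yaw":0,"hand":0.1},
    {"dp":[0.0081,-0.0071,0],"yaw":0,"hand":0.1}
  ]
}}

```text
clock: 7.8
ee_pos: [476.4, -119.7, 160.1]
tool_rot: [0.701, -0.701, 0.093, -0.093]
contact_force: [-1.1, -0.0, -0.4]
grip_width: 0.099
```

```bash
cat > wl.py <<'E'
from h import *
import sys
s=snapshot('wrist')
H=A+55*U
for th in (.4,.6,.8,.9,1,1.1,1.2,1.3,1.4,1.5,1.571):
    f=lambda r:px(s,[*(H+r*np.cos(th)*U),136+r*np.sin(th)]).round(1)
    print(th,'pin',f(71),'griptop',f(57),'bot',f(15))
f=s['frame'][150:350,180:330];cv2.imwrite('pics/%s.png'%sys.argv[1],cv2.cvtColor(cv2.resize(f,None,fx=3,fy=3),4))
E
python3 st.py 1.0 0 4; python3 wl.py w4
```

```text
t 7.8 pos [ 476.4217 -119.6954  160.1352] jaw 74.9445356017374 F [-1.0708 -0.0202 -0.3972] g 0.09874585326748005 q [-0.3678  0.3867  1.7458  0.      1.0091 -1.6758]
dp [ 0.0015  0.0008 -0.0001] yaw 0.0033092479255734447
0.4 pin [256.  172.1] griptop [256.  193.3] bot [255.8 245.4]
0.6 pin [256. 192.] griptop [255.9 209.3] bot [255.7 249.5]
0.8 pin [255.9 218.3] griptop [255.9 229.3] bot [255.7 254.1]
0.9 pin [255.9 233.4] griptop [255.8 240.6] bot [255.7 256.6]
1 pin [255.8 249.5] griptop [255.8 252.5] bot [255.7 259.1]
1.1 pin [255.8 266.2] griptop [255.7 264.8] bot [255.7 261.6]
1.2 pin [255.7 283.2] griptop [255.7 277.1] bot [255.7 264.2]
1.3 pin [255.6 300. ] griptop [255.7 289.3] bot [255.7 266.7]
1.4 pin [255.6 316.1] griptop [255.6 301.1] bot [255.7 269.1]
1.5 pin [255.5 331.3] griptop [255.6 312.3] bot [255.7 271.5]
1.571 pin [255.5 341.2] griptop [255.6 319.7] bot [255.7 273.1]
```

View pics/w4.png

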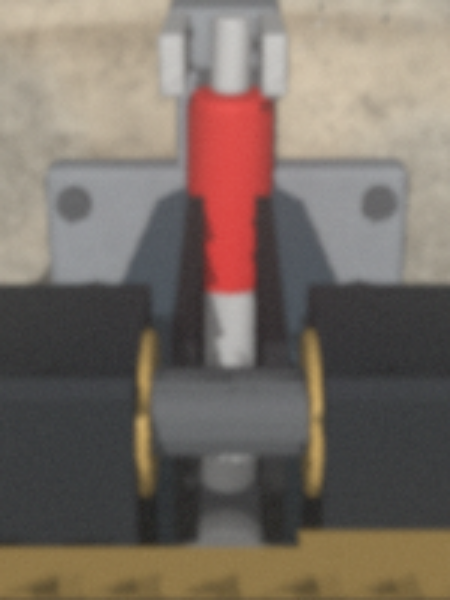

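The bar dropped out. The wrist view shows the handle fully folded again (pin in the fork) and the jaws closed above it. I'll regrasp from the folded position at 60 N.

```bash
python3 st.py 0 0 4
```

```text
t 7.85 pos [ 477.1258 -119.9228  160.4842] jaw 74.94299932350617 F [ 1.1563 -1.6184  0.1165] g 0.09987423779513312 q [-0.3677  0.3868  1.7444  0.      1.0096 -1.6757]
dp [-0.0158  0.0315 -0.    ] yaw 0.0032824348122118007
```

Request:
{"method": "move_arm", "body": {
  "rows": [
    {"dp":[-0.008,0,0],"yaw":0,"hand":0.5},
    {"dp":[-0.016,0,0],"yaw":0,"hand":0.5},
    {"dp":[-0.016,0,0],"yaw":0,"hand":0.5},
    {"dp":[-0.016,0.015,0],"yaw":0,"hand":0.5},
    {"dp":[-0.016,0.031,0],"yaw":0,"hand":0.5}
  ],
  "grip_force": 60
}}

```text
clock: 8.35
ee_pos: [461.1, -115.6, 129.1]
tool_rot: [-0.701, 0.701, -0.092, 0.093]
contact_force: [0.2, -0.6, -0.2]
grip_width: 0.488
```

```bash
python3 st.py 0 0 4
```

```text
t 8.35 pos [ 461.0734 -115.6174  129.0587] jaw 74.93788828270877 F [ 0.156  -0.5568 -0.1656] g 0.48834027262151236 q [-0.3714  0.4143  1.8181  0.      0.9078 -1.6794]
dp [ 0.0009  0.0001 -0.    ] yaw 0.003193230322093376
```

Request:
{"method": "move_arm", "body": {
  "rows": [
    {"dp":[0,0,0],"yaw":0,"hand":0.0},
    {"dp":[0,0,0],"yaw":0,"hand":0.0},
    {"dp":[0,0,0],"yaw":0,"hand":0.0},
    {"dp":[0,0,0],"yaw":0,"hand":0.0},
    {"dp":[0,0,0],"yaw":0,"hand":0.0}
  ],
  "grip_force": 60
}}

```text
clock: 8.85
ee_pos: [461.2, -115.7, 129.6]
tool_rot: [-0.701, 0.701, -0.092, 0.093]
contact_force: [-0.6, -0.7, 3.9]
grip_width: 0.184
```

Request:
{"method": "move_arm", "body": {
  "rows": [
    {"dp":[0,-0.0054,0],"yaw":0,"hand":0.0},
    {"dp":[0.0016,-0.0106,0],"yaw":0,"hand":0.0},
    {"dp":[0.0036,-0.0157,0],"yaw":0,"hand":0.0},
    {"dp":[0.0063,-0.0203,0],"yaw":0,"hand":0.0},
    {"dp":[0.0085,-0.0232,0],"yaw":0,"hand":0.0}
  ]
}}

```text
clock: 9.35
ee_pos: [466.7, -117.0, 151.6]
tool_rot: [0.701, -0.701, 0.095, -0.091]
contact_force: [-8.8, -1.6, -18.3]
grip_width: 0.187
```

```bash
python3 st.py 0.7 0 4;python3 wl.py w5
```

```text
t 9.35 pos [ 466.6658 -117.0395  151.6344] jaw 74.94742903723426 F [ -8.771   -1.5677 -18.2947] g 0.18700032476085662 q [-0.3696  0.3891  1.7743 -0.0006  0.9838 -1.6773]
dp [ 0.0036 -0.0006 -0.0001] yaw 0.0033597479016877017
0.4 pin [256.  195.9] griptop [255.9 216.5] bot [255.7 267.2]
0.6 pin [255.9 217.9] griptop [255.9 234.1] bot [255.7 271.6]
0.8 pin [255.9 246.5] griptop [255.8 255.8] bot [255.7 276.5]
0.9 pin [255.8 262.8] griptop [255.8 267.9] bot [255.7 279.1]
1 pin [255.8 280.1] griptop [255.7 280.6] bot [255.7 281.7]
1.1 pin [255.7 297.8] griptop [255.7 293.5] bot [255.7 284.4]
1.2 pin [255.6 315.8] griptop [255.6 306.5] bot [255.6 287. ]
1.3 pin [255.6 333.3] griptop [255.6 319.2] bot [255.6 289.6]
1.4 pin [255.5 350.1] griptop [255.6 331.4] bot [255.6 292.1]
1.5 pin [255.5 365.6] griptop [255.5 342.8] bot [255.6 294.5]
1.571 pin [255.4 375.6] griptop [255.5 350.3] bot [255.6 296.1]
```

View pics/w5.png

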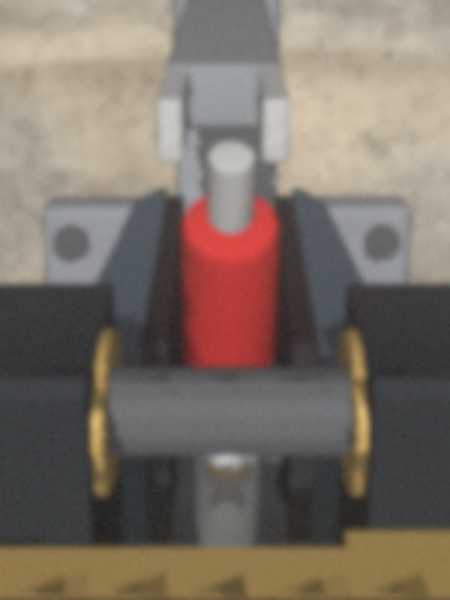

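Request:
{"method": "move_arm", "body": {
  "rows": [
    {"dp":[0.0012,-0.0026,0],"yaw":0,"hand":0.0},
    {"dp":[0.0035,-0.0052,0],"yaw":0,"hand":0.0},
    {"dp":[0.006,-0.0075,0],"yaw":0,"hand":0.0},
    {"dp":[0.009,-0.01,0],"yaw":0,"hand":0.0},
    {"dp":[0.012,-0.0115,0],"yaw":0,"hand":0.0}
  ]
}}

```text
clock: 9.9
ee_pos: [476.7, -119.5, 163.1]
tool_rot: [0.702, -0.7, 0.096, -0.089]
contact_force: [-23.3, 5.0, -0.3]
grip_width: 0.182
```

```bash
python3 st.py 1.1 0 4;python3 wl.py w6
```

```text
t 9.9 pos [ 476.7096 -119.4873  163.0555] jaw 74.96178394010367 F [-23.3295   4.9981  -0.2793] g 0.1823920241722362 q [-0.3668  0.3866  1.735  -0.0006  1.0287 -1.6749]
dp [ 0.0044  0.0019 -0.0004] yaw 0.0036102882205629556
0.4 pin [255.5 170.2] griptop [255.5 191.3] bot [255.3 243.3]
0.6 pin [255.5 189.4] griptop [255.4 206.7] bot [255.3 247.3]
0.8 pin [255.4 214.8] griptop [255.3 226.2] bot [255.3 251.8]
0.9 pin [255.3 229.6] griptop [255.3 237.2] bot [255.3 254.2]
1 pin [255.3 245.3] griptop [255.3 248.9] bot [255.3 256.7]
1.1 pin [255.2 261.6] griptop [255.2 260.8] bot [255.3 259.2]
1.2 pin [255.1 278.2] griptop [255.2 273. ] bot [255.3 261.7]
1.3 pin [255.1 294.7] griptop [255.1 285. ] bot [255.2 264.2]
1.4 pin [255.  310.7] griptop [255.1 296.6] bot [255.2 266.6]
1.5 pin [255.  325.6] griptop [255.1 307.7] bot [255.2 268.9]
1.571 pin [254.9 335.5] griptop [255. 315.] bot [255.2 270.5]
```

View pics/w6.png

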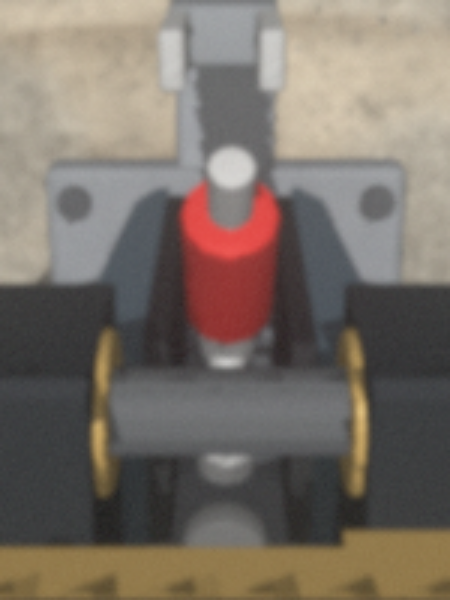

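Request:
{"method": "move_arm", "body": {
  "rows": [
    {"dp":[0.003,-0.0015,0],"yaw":0,"hand":0.0},
    {"dp":[0.006,-0.003,0],"yaw":0,"hand":0.0},
    {"dp":[0.009,-0.004,0],"yaw":0,"hand":0.0},
    {"dp":[0.012,-0.005,0],"yaw":0,"hand":0.0},
    {"dp":[0.014,-0.0055,0],"yaw":0,"hand":0.0}
  ]
}}

```text
clock: 10.45
ee_pos: [490.1, -123.0, 169.0]
tool_rot: [0.702, -0.7, 0.096, -0.089]
contact_force: [-27.5, 6.3, 15.1]
grip_width: 0.177
```

```bash
python3 st.py 1.571 0 4;python3 wl.py w7
```

```text
t 10.45 pos [ 490.0797 -122.9528  169.0321] jaw 74.96310991975943 F [-27.5328   6.2931  15.1161] g 0.17666073219755277 q [-0.3638  0.3958  1.696  -0.0004  1.0586 -1.672 ]
dp [ 0.007   0.004  -0.0006] yaw 0.003633430931370438
0.4 pin [255.3 142. ] griptop [255.3 164.2] bot [255.1 219.3]
0.6 pin [255.2 159.1] griptop [255.2 178.1] bot [255.1 222.9]
0.8 pin [255.1 182.6] griptop [255.1 196.3] bot [255.1 227.2]
0.9 pin [255.1 196.5] griptop [255.1 206.7] bot [255.1 229.5]
1 pin [255.  211.4] griptop [255.  217.8] bot [255.1 231.9]
1.1 pin [254.9 227.1] griptop [255.  229.4] bot [255.1 234.3]
1.2 pin [254.9 243.3] griptop [254.9 241.2] bot [255.1 236.8]
1.3 pin [254.8 259.5] griptop [254.9 253. ] bot [255.  239.2]
1.4 pin [254.8 275.3] griptop [254.9 264.6] bot [255.  241.7]
1.5 pin [254.7 290.3] griptop [254.8 275.7] bot [255. 244.]
1.571 pin [254.7 300.4] griptop [254.8 283.2] bot [255.  245.6]
```

View pics/w7.png

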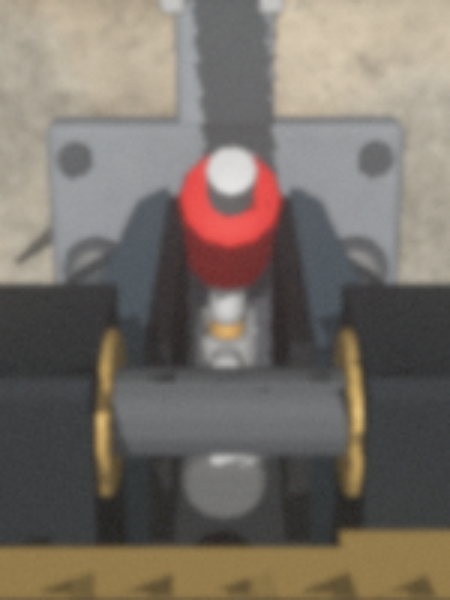

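Request:
{"method": "move_arm", "body": {
  "rows": [
    {"dp":[0.002,-0.003,0],"yaw":0,"hand":0.0},
    {"dp":[0.005,-0.006,0],"yaw":0,"hand":0.0},
    {"dp":[0.008,-0.009,0],"yaw":0,"hand":0.0},
    {"dp":[0.011,-0.011,0],"yaw":0,"hand":0.0},
    {"dp":[0.014,-0.012,0],"yaw":0,"hand":0.0}
  ]
}}

```text
clock: 11.0
ee_pos: [508.8, -128.4, 182.2]
tool_rot: [-0.701, 0.701, -0.092, 0.093]
contact_force: [1.0, 1.4, 0.8]
grip_width: 0.002
```

```bash
python3 st.py 1.571 0 4;python3 wl.py w8
```

```text
t 11.0 pos [ 508.7531 -128.4481  182.1787] jaw 74.94640414908572 F [0.9602 1.4461 0.7918] g 0.0023799552768662097 q [-0.3612  0.3988  1.6437  0.      1.0969 -1.6692]
dp [-0.0125  0.0172 -0.0001] yaw 0.003341860229031092
0.4 pin [256.2 102.8] griptop [256.1 126. ] bot [255.9 183.7]
0.6 pin [256.1 117.1] griptop [256.  137.8] bot [255.9 187. ]
0.8 pin [256.  137.7] griptop [256.  153.9] bot [255.8 190.8]
0.9 pin [256.  150.1] griptop [256.  163.3] bot [255.8 192.9]
1 pin [256.  163.8] griptop [255.9 173.5] bot [255.8 195.2]
1.1 pin [255.9 178.3] griptop [255.9 184.3] bot [255.8 197.5]
1.2 pin [255.9 193.4] griptop [255.8 195.4] bot [255.8 199.8]
1.3 pin [255.8 208.7] griptop [255.8 206.6] bot [255.8 202.1]
1.4 pin [255.7 223.9] griptop [255.8 217.8] bot [255.8 204.5]
1.5 pin [255.7 238.6] griptop [255.7 228.6] bot [255.8 206.8]
1.571 pin [255.7 248.5] griptop [255.7 236. ] bot [255.8 208.4]
```

View pics/w8.png

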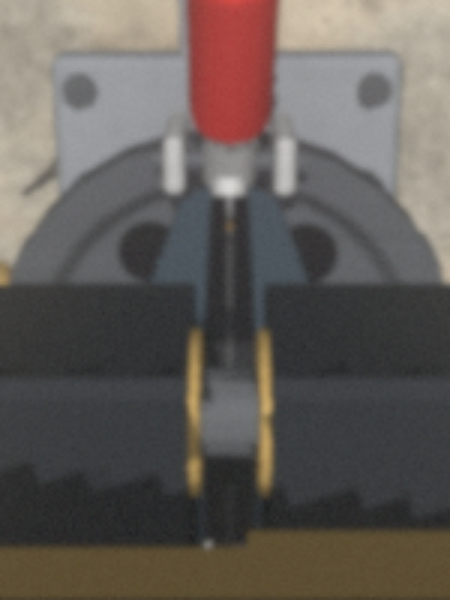

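It slipped off just before the snap. Twisting drag between the pads makes the bar lag. I'll change the approach: after about 0.5 rad I'll slide outward along the bar, which gives a longer lever and a shorter contact, and I'll let the tool lead.

```bash
python3 st.py 0 0 0; python3 - <<'E'
from h import *
np.set_printoptions(precision=4,suppress=True)
p0=None
for th,rho in [(0,36),(.15,36),(.3,36),(.45,36.5),(.6,38),(.7,41),(.8,44),(.9,47),(1.0,50),(1.1,51),(1.2,52),(1.3,52),(1.4,52),(1.5,52),(1.6,52),(1.7,52)]:
    print(th,rho,'x %.1f y %.1f'%(36-rho*np.cos(th),-rho*np.sin(th)))
E
```

```text
t 11.05 pos [ 509.0239 -128.5474  182.1171] jaw 74.94457175840512 F [-0.2543  0.1297  0.2992] g 0.002221162172697168 q [-0.3612  0.3993  1.6432  0.0001  1.097  -1.6692]
dp [-0.0489  0.057   0.    ] yaw 0.003309878978471682
0 36 x 0.0 y -0.0
0.15 36 x 0.4 y -5.4
0.3 36 x 1.6 y -10.6
0.45 36.5 x 3.1 y -15.9
0.6 38 x 4.6 y -21.5
0.7 41 x 4.6 y -26.4
0.8 44 x 5.3 y -31.6
0.9 47 x 6.8 y -36.8
1.0 50 x 9.0 y -42.1
1.1 51 x 12.9 y -45.5
1.2 52 x 17.2 y -48.5
1.3 52 x 22.1 y -50.1
1.4 52 x 27.2 y -51.2
1.5 52 x 32.3 y -51.9
1.6 52 x 37.5 y -52.0
1.7 52 x 42.7 y -51.6
```

Request:
{"method": "move_arm", "body": {
  "rows": [
    {"dp":[-0.012,0,0],"yaw":0,"hand":0.45},
    {"dp":[-0.025,0,0],"yaw":0,"hand":0.45},
    {"dp":[-0.038,0,0],"yaw":0,"hand":0.45},
    {"dp":[-0.05,0,0],"yaw":0,"hand":0.45},
    {"dp":[-0.05,0.02,0],"yaw":0,"hand":0.45}
  ],
  "grip_force": 40
}}

```text
clock: 11.55
ee_pos: [458.4, -114.9, 162.7]
tool_rot: [-0.701, 0.701, -0.092, 0.094]
contact_force: [0.3, -0.5, -0.3]
grip_width: 0.414
```

Request:
{"method": "move_arm", "body": {
  "rows": [
    {"dp":[0,0.02,0],"yaw":0,"hand":0.45},
    {"dp":[0,0.037,0],"yaw":0,"hand":0.45},
    {"dp":[0,0.037,0],"yaw":0,"hand":0.0},
    {"dp":[0,0.037,0],"yaw":0,"hand":0.0},
    {"dp":[0,0.037,0],"yaw":0,"hand":0.0}
  ]
}}

```text
clock: 12.05
ee_pos: [459.7, -115.3, 125.1]
tool_rot: [-0.701, 0.701, -0.092, 0.093]
contact_force: [0.5, -1.4, 0.5]
grip_width: 0.22
```

```bash
python3 st.py 0 0 0; python3 wl.py w9 >/dev/null
```

```text
t 12.05 pos [ 459.6768 -115.2706  125.1212] jaw 74.94220463338903 F [ 0.5474 -1.4307  0.462 ] g 0.22020039837790417 q [-0.3718  0.4191  1.8254 -0.      0.8958 -1.6798]
dp [ 0.0023  0.0001 -0.    ] yaw 0.0032685648531345346
```

View pics/w9.png

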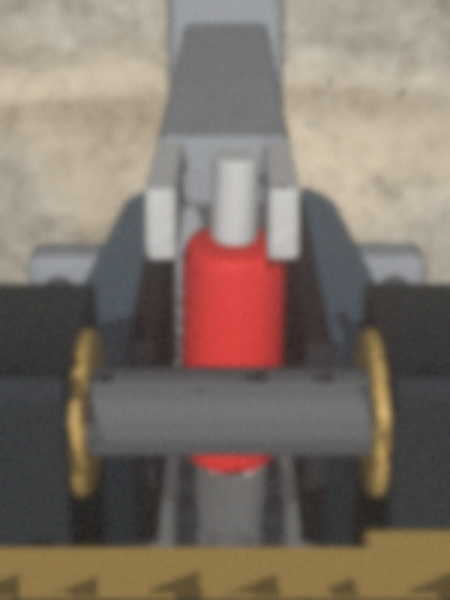

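The handle is folded and centred between the fingers, which clear the fork. Closing, then lifting.

Request:
{"method": "move_arm", "body": {
  "rows": [
    {"dp":[0,0,0],"yaw":0,"hand":0.0},
    {"dp":[0,0,0],"yaw":0,"hand":0.0},
    {"dp":[0.0005,-0.0054,0],"yaw":0,"hand":0.0},
    {"dp":[0.002,-0.0106,0],"yaw":0,"hand":0.0},
    {"dp":[0.004,-0.016,0],"yaw":0,"hand":0.0}
  ]
}}

```text
clock: 12.6
ee_pos: [462.3, -115.9, 140.3]
tool_rot: [0.701, -0.701, 0.093, -0.092]
contact_force: [-3.4, -2.3, -12.7]
grip_width: 0.189
```

Request:
{"method": "move_arm", "body": {
  "rows": [
    {"dp":[0.0015,-0.0055,0],"yaw":0,"hand":0.0},
    {"dp":[0.0018,-0.0105,0],"yaw":0,"hand":0.0},
    {"dp":[0.0022,-0.0155,0],"yaw":0,"hand":0.0},
    {"dp":[0.0035,-0.021,0],"yaw":0,"hand":0.0},
    {"dp":[0.006,-0.026,0],"yaw":0,"hand":0.0}
  ]
}}

```text
clock: 13.1
ee_pos: [470.8, -118.3, 166.8]
tool_rot: [-0.701, 0.701, -0.091, 0.094]
contact_force: [9.3, -4.3, -27.2]
grip_width: 0.187
```

```bash
python3 st.py 0 0 0; python3 wl.py w10
```

```text
t 13.1 pos [ 470.8317 -118.2539  166.7676] jaw 74.94113885418528 F [  9.3075  -4.3411 -27.1732] g 0.18685691643483412 q [-0.3694  0.3686  1.7539  0.0003  1.0157 -1.6775]
dp [-0.0094  0.0417 -0.    ] yaw 0.0032499634969299523
0.4 pin [256.2 179.9] griptop [256.1 199.7] bot [255.9 248.8]
0.6 pin [256.1 199.4] griptop [256.  215.3] bot [255.9 252.8]
0.8 pin [256.1 224.7] griptop [256.  234.6] bot [255.9 257.2]
0.9 pin [256.  239.1] griptop [256.  245.5] bot [255.9 259.6]
1 pin [256.  254.5] griptop [255.9 256.8] bot [255.8 262. ]
1.1 pin [255.9 270.3] griptop [255.9 268.5] bot [255.8 264.5]
1.2 pin [255.9 286.4] griptop [255.9 280.2] bot [255.8 266.9]
1.3 pin [255.8 302.2] griptop [255.8 291.8] bot [255.8 269.3]
1.4 pin [255.8 317.4] griptop [255.8 303. ] bot [255.8 271.7]
1.5 pin [255.7 331.7] griptop [255.7 313.5] bot [255.8 273.9]
1.571 pin [255.7 341. ] griptop [255.7 320.5] bot [255.8 275.4]
```

View pics/w10.png

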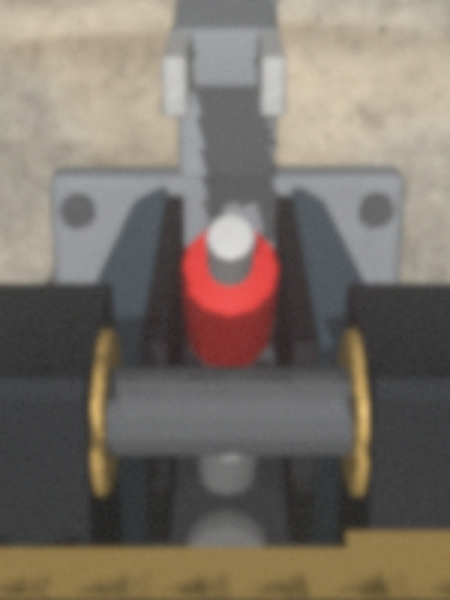

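The handle is at about 0.83 rad (pin row 229) and the lag is smaller now. Continuing over the latch.

Request:
{"method": "move_arm", "body": {
  "rows": [
    {"dp":[0.005,-0.002,0],"yaw":0,"hand":0.0},
    {"dp":[0.01,-0.004,0],"yaw":0,"hand":0.0},
    {"dp":[0.015,-0.006,0],"yaw":0,"hand":0.0},
    {"dp":[0.019,-0.007,0],"yaw":0,"hand":0.0},
    {"dp":[0.023,-0.0075,0],"yaw":0,"hand":0.0}
  ]
}}

```text
clock: 13.65
ee_pos: [489.6, -122.9, 174.4]
tool_rot: [0.701, -0.701, 0.094, -0.091]
contact_force: [-14.7, 4.3, 15.2]
grip_width: 0.189
```

```bash
python3 st.py 1.571 0 16; python3 wl.py w11
```

```text
t 13.65 pos [ 489.6162 -122.8789  174.3748] jaw 74.96190178579403 F [-14.7479   4.2971  15.187 ] g 0.18888400481640033 q [-0.3643  0.3857  1.6949  0.      1.0645 -1.6726]
dp [ 0.0074 -0.0027 -0.0006] yaw 0.003612345015868928
0.4 pin [255.5 141.5] griptop [255.4 163.1] bot [255.3 216.7]
0.6 pin [255.4 158.2] griptop [255.3 176.6] bot [255.2 220.3]
0.8 pin [255.3 181. ] griptop [255.3 194.2] bot [255.2 224.4]
0.9 pin [255.2 194.3] griptop [255.2 204.3] bot [255.2 226.7]
1 pin [255.2 208.8] griptop [255.2 215.1] bot [255.2 229. ]
1.1 pin [255.1 223.9] griptop [255.1 226.3] bot [255.2 231.4]
1.2 pin [255.1 239.5] griptop [255.1 237.7] bot [255.2 233.7]
1.3 pin [255.  255.1] griptop [255.1 249.1] bot [255.2 236.1]
1.4 pin [254.9 270.3] griptop [255.  260.3] bot [255.2 238.5]
1.5 pin [254.9 284.8] griptop [255. 271.] bot [255.2 240.7]
1.571 pin [254.9 294.5] griptop [255.  278.2] bot [255.2 242.3]
```

View pics/w11.png

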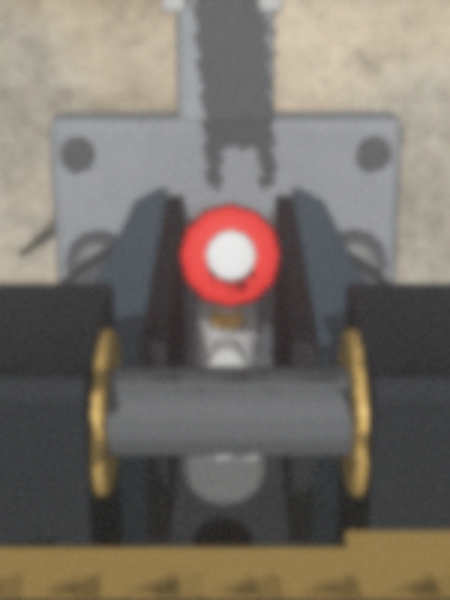

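Handle at about 1.17 rad (pin and grip top both at row 235). Pushing on to the stop.

Request:
{"method": "move_arm", "body": {
  "rows": [
    {"dp":[0.003,-0.001,0],"yaw":0,"hand":0.0},
    {"dp":[0.006,-0.0015,0],"yaw":0,"hand":0.0},
    {"dp":[0.009,-0.002,0],"yaw":0,"hand":0.0},
    {"dp":[0.012,-0.002,0],"yaw":0,"hand":0.0},
    {"dp":[0.014,-0.002,0],"yaw":0,"hand":0.0}
  ]
}}

```text
clock: 14.2
ee_pos: [504.6, -127.0, 176.7]
tool_rot: [0.701, -0.701, 0.093, -0.092]
contact_force: [-7.5, 1.3, 7.2]
grip_width: 0.186
```

```bash
python3 st.py 1.571 0 16; python3 wl.py w12
```

```text
t 14.2 pos [ 504.606  -126.9914  176.7125] jaw 74.95934119759822 F [-7.5264  1.3191  7.2339] g 0.18619500841401704 q [-0.3615  0.4012  1.6585  0.0003  1.0824 -1.6699]
dp [-0.0081 -0.0003 -0.0005] yaw 0.0035676543210644168
0.4 pin [255.6 111.6] griptop [255.5 134.9] bot [255.4 192.7]
0.6 pin [255.5 126.7] griptop [255.5 147.3] bot [255.4 196. ]
0.8 pin [255.4 148.3] griptop [255.4 164.1] bot [255.4 200. ]
0.9 pin [255.4 161.2] griptop [255.4 173.9] bot [255.3 202.2]
1 pin [255.3 175.4] griptop [255.3 184.5] bot [255.3 204.5]
1.1 pin [255.3 190.4] griptop [255.3 195.6] bot [255.3 206.8]
1.2 pin [255.2 206. ] griptop [255.2 207. ] bot [255.3 209.2]
1.3 pin [255.2 221.8] griptop [255.2 218.6] bot [255.3 211.6]
1.4 pin [255.1 237.3] griptop [255.2 230. ] bot [255.3 214. ]
1.5 pin [255.1 252.3] griptop [255.1 241. ] bot [255.3 216.4]
1.571 pin [255.  262.4] griptop [255.1 248.5] bot [255.3 218. ]
```

View pics/w12.png

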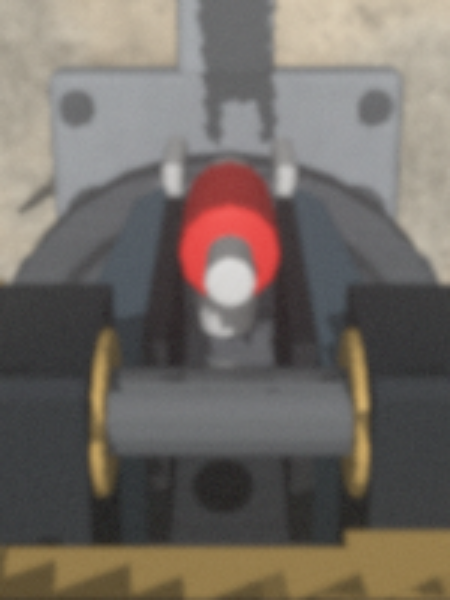

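Handle at about 1.44 rad, past the latch (pin row 244). I'll open slightly so it can snap upright, recentre, and regrip.

Request:
{"method": "move_arm", "body": {
  "rows": [
    {"dp":[0,0,0],"yaw":0,"hand":0.28},
    {"dp":[0,0,0],"yaw":0,"hand":0.28},
    {"dp":[-0.004,0,0],"yaw":0,"hand":0.28},
    {"dp":[-0.008,0.002,0],"yaw":0,"hand":0.28},
    {"dp":[-0.008,0.002,0],"yaw":0,"hand":0.28}
  ]
}}

```text
clock: 14.75
ee_pos: [496.4, -125.0, 173.5]
tool_rot: [0.701, -0.701, 0.093, -0.092]
contact_force: [-0.4, -0.2, -0.8]
grip_width: 0.276
```

```bash
python3 st.py 1.571 0 12; python3 wl.py w13|tail -3; python3 - <<'E'
from h import *
import sys
sys.argv=['','1','1','1']
np.set_printoptions(precision=4,suppress=True)
o,R=Rt(); p0=grip(1.571,0,12)
for w in np.arange(0,2.05,.15): print(round(w,2), (R.T@(grip(1.571,w,12)-p0))/1000)
E
```

```text
t 14.75 pos [ 496.3706 -125.0164  173.5062] jaw 74.94244011315897 F [-0.3787 -0.2149 -0.8127] g 0.2757715902662536 q [-0.3634  0.3946  1.6819  0.      1.0657 -1.6715]
dp [ 0.0003  0.0005 -0.0002] yaw 0.0032726747504418455
1.4 pin [255.5 257.6] griptop [255.6 248.4] bot [255.6 228.6]
1.5 pin [255.5 272.4] griptop [255.5 259.4] bot [255.6 230.9]
1.571 pin [255.5 282.4] griptop [255.5 266.8] bot [255.6 232.5]
0.0 [0. 0. 0.]
0.15 [0.0006 0.     0.0082]
0.3 [0.0025 0.     0.0162]
0.45 [0.0056 0.     0.0239]
0.6 [ 0.0097 -0.      0.031 ]
0.75 [ 0.0149 -0.      0.0374]
0.9 [ 0.0209 -0.      0.043 ]
1.05 [ 0.0278 -0.      0.0476]
1.2 [ 0.0352 -0.      0.0511]
1.35 [ 0.0431 -0.      0.0535]
1.5 [ 0.0513 -0.      0.0547]
1.65 [ 0.0595 -0.      0.0546]
1.8 [ 0.0677 -0.      0.0533]
1.95 [ 0.0755 -0.      0.0508]
```

View pics/w13.png

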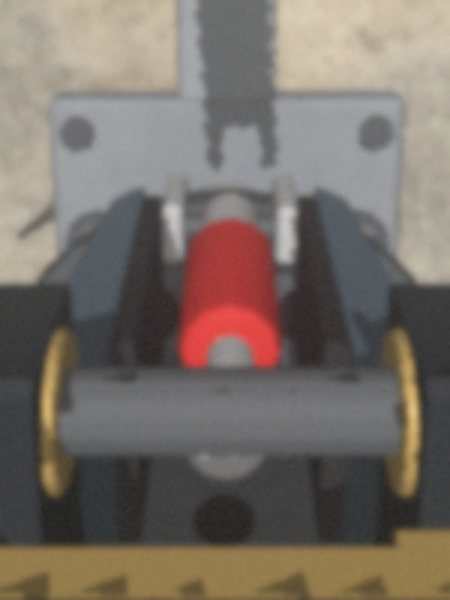

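The handle is upright and stays up with the jaws open (grip top at about row 265, predicted 267), so it is latched. Now I'll grip lightly and turn the wheel.

Request:
{"method": "move_arm", "body": {
  "rows": [
    {"dp":[0,0,0],"yaw":0,"hand":0.0},
    {"dp":[0,0,0],"yaw":0,"hand":0.0},
    {"dp":[0,0,0],"yaw":0,"hand":0.0},
    {"dp":[0.0001,0,0.0038],"yaw":0.07,"hand":0.0},
    {"dp":[0.0005,0,0.0077],"yaw":0.14,"hand":0.0}
  ],
  "grip_force": 20
}}

```text
clock: 15.3
ee_pos: [499.8, -118.0, 173.8]
tool_rot: [-0.693, 0.693, -0.142, 0.143]
contact_force: [1.1, -1.2, -0.9]
grip_width: 0.193
```

Request:
{"method": "move_arm", "body": {
  "rows": [
    {"dp":[0.0004,0,0.0066],"yaw":0.12,"hand":0.0},
    {"dp":[0.0016,0,0.0131],"yaw":0.24,"hand":0.0},
    {"dp":[0.0035,0,0.0194],"yaw":0.36,"hand":0.0},
    {"dp":[0.0062,0,0.0254],"yaw":0.48,"hand":0.0},
    {"dp":[0.0096,0,0.0311],"yaw":0.6,"hand":0.0}
  ]
}}

```text
clock: 15.8
ee_pos: [521.2, -93.0, 173.8]
tool_rot: [0.619, -0.619, 0.341, -0.342]
contact_force: [1.4, -0.5, -1.5]
grip_width: 0.187
```

```bash
python3 st.py 1.571 0.74 12;python3 st.py 1.571 1.34 12; python3 - <<'E'
from h import *
s=snapshot('wrist');save('w14',s)
E
```

```text
t 15.8 pos [521.1506 -92.9611 173.7701] jaw 32.27306790800709 F [ 1.4485 -0.4717 -1.5144] g 0.18680525063670375 q [-0.2894  0.4161  1.6416  0.      1.0833 -0.8527]
dp [-0.0001  0.0008 -0.001 ] yaw -0.0014483599884117357
t 15.8 pos [521.1506 -92.9611 173.7701] jaw 32.27306790800709 F [ 1.4485 -0.4717 -1.5144] g 0.18680525063670375 q [-0.2894  0.4161  1.6416  0.      1.0833 -0.8527]
dp [0.0094 0.0008 0.0301] yaw 0.5985516400115883
```

View pics/w14.png

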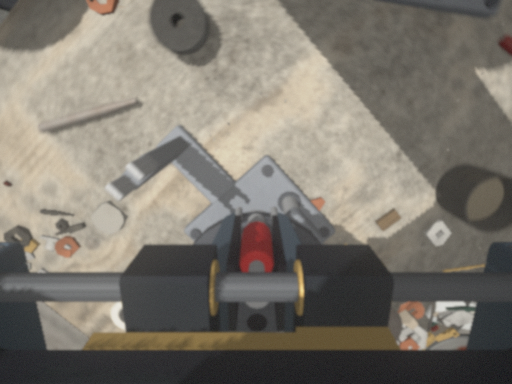

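The wheel is turning and the handle is upright between the fingers (near 255, 250). Continuing to the stop.

Request:
{"method": "move_arm", "body": {
  "rows": [
    {"dp":[0.0004,0,0.0066],"yaw":0.12,"hand":0.0},
    {"dp":[0.0016,0,0.0131],"yaw":0.24,"hand":0.0},
    {"dp":[0.0035,0,0.0194],"yaw":0.36,"hand":0.0},
    {"dp":[0.0062,0,0.0254],"yaw":0.48,"hand":0.0},
    {"dp":[0.0096,0,0.0311],"yaw":0.6,"hand":0.0}
  ]
}}

```text
clock: 16.35
ee_pos: [552.4, -84.1, 173.8]
tool_rot: [0.492, -0.491, 0.508, -0.508]
contact_force: [3.1, 2.5, 0.3]
grip_width: 0.188
```

Request:
{"method": "move_arm", "body": {
  "rows": [
    {"dp":[0.0004,0,0.0066],"yaw":0.12,"hand":0.0},
    {"dp":[0.0016,0,0.0131],"yaw":0.24,"hand":0.0},
    {"dp":[0.0035,0,0.0194],"yaw":0.36,"hand":0.0},
    {"dp":[0.0062,0,0.0254],"yaw":0.48,"hand":0.0},
    {"dp":[0.0092,0,0.0305],"yaw":0.58,"hand":0.0}
  ]
}}

```text
clock: 16.85
ee_pos: [583.2, -94.1, 173.8]
tool_rot: [0.326, -0.325, 0.628, -0.628]
contact_force: [5.2, 7.6, -1.5]
grip_width: 0.192
```

```bash
python3 st.py 1.571 1.92 12; python3 - <<'E'
from h import *
s=snapshot('wrist');save('w15',s)
E
```

```text
t 16.85 pos [583.1578 -94.1042 173.8132] jaw -35.179258982518284 F [ 5.166   7.5974 -1.4998] g 0.1916881424927388 q [-0.2619  0.4948  1.4925  0.0016  1.1531  0.3514]
dp [ 0.0016  0.0008 -0.0009] yaw 0.0012864476404116478
```

View pics/w15.png

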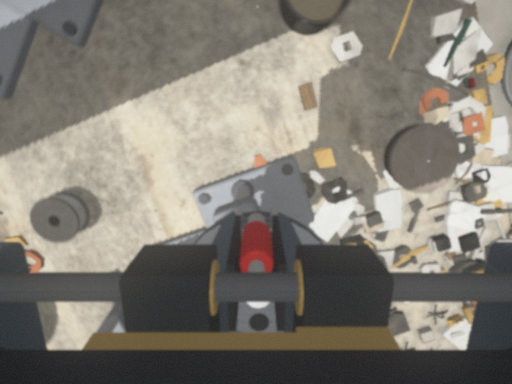

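Request:
{"method": "move_arm", "body": {
  "rows": [
    {"dp":[0.001,0,0.002],"yaw":0.02,"hand":0.0},
    {"dp":[0.002,0,0.004],"yaw":0.04,"hand":0.0},
    {"dp":[0.002,0,0.005],"yaw":0.04,"hand":0.0},
    {"dp":[0.002,0,0.005],"yaw":0.04,"hand":0.0},
    {"dp":[0.002,0,0.005],"yaw":0.04,"hand":0.0}
  ]
}}

```text
clock: 17.4
ee_pos: [584.1, -95.7, 173.7]
tool_rot: [0.315, -0.314, 0.635, -0.631]
contact_force: [-2.8, 27.8, 11.1]
grip_width: 0.194
```

```bash
python3 st.py 1.571 1.92 12
```

```text
t 17.4 pos [584.0569 -95.7267 173.6919] jaw -37.1867150758645 F [-2.7969 27.8219 11.0995] g 0.19427595208524456 q [-0.2662  0.4983  1.4861  0.0053  1.1605  0.3807]
dp [ 0.0009  0.0007 -0.0026] yaw -0.033750270777702415
```

There is firm resistance of 28 N, so the wheel is on its stop. I'll relax, open, and retreat straight up.

Request:
{"method": "move_arm", "body": {
  "rows": [
    {"dp":[-0.001,0,-0.004],"yaw":0,"hand":0.0},
    {"dp":[-0.001,0,-0.004],"yaw":0,"hand":0.35},
    {"dp":[-0.001,0,-0.004],"yaw":0,"hand":0.5},
    {"dp":[-0.001,0,-0.004],"yaw":0,"hand":0.5},
    {"dp":[-0.001,0,-0.004],"yaw":0,"hand":0.5}
  ]
}}

```text
clock: 17.9
ee_pos: [582.5, -96.2, 173.7]
tool_rot: [-0.314, 0.314, -0.634, 0.634]
contact_force: [0.7, 0.3, -0.5]
grip_width: 0.489
```

Request:
{"method": "move_arm", "body": {
  "rows": [
    {"dp":[0,-0.01,0],"yaw":0,"hand":0.5},
    {"dp":[0,-0.03,0],"yaw":0,"hand":0.5},
    {"dp":[0,-0.06,0],"yaw":0,"hand":0.5},
    {"dp":[0,-0.09,0],"yaw":0,"hand":0.5},
    {"dp":[0,-0.1,0],"yaw":0,"hand":0.5}
  ]
}}

```text
clock: 18.4
ee_pos: [583.7, -96.3, 277.5]
tool_rot: [-0.315, 0.312, -0.633, 0.635]
contact_force: [0.6, 0.4, -1.1]
grip_width: 0.498
```

```bash
python3 st.py 1.571 1.92 112; python3 - <<'E'
from h import *
s=snapshot('wrist');save('w16',s)
for w in (1.6,1.75,1.92):
    p=grip(1.571,w); print(w,px(s,[*p[:2],193]),px(s,[*p[:2],207]),px(s,[*p[:2],136]))
s=snapshot('scene');cv2.imwrite('pics/s4.png',cv2.cvtColor(cv2.resize(s['frame'][80:270,180:400],None,fx=3,fy=3),4))
s=snapshot('top');
print('blue',look_for('press_blue_grip','top')[:1])
E
```

```text
t 18.4 pos [583.6863 -96.3004 277.526 ] jaw -37.35117466717701 F [ 0.6136  0.423  -1.139 ] g 0.4976664697939783 q [-0.2645  0.3956  1.356   0.      1.3852  0.3874]
dp [ 0.0003  0.0045 -0.0027] yaw -0.03662063213259006
1.6 [231.9231019  204.34048086] [230.69866496 210.18334916] [235.82990317 185.69768705]
1.75 [241.62930881 201.64970821] [240.93145047 207.36020331] [243.85476973 183.43901563]
1.92 [253.05594165 200.3050341 ] [252.98147843 205.94846844] [253.29334625 182.31256223]
blue [{'at': [215.5, 188.1], 'score': 0.56}]
```

View pics/w16.png

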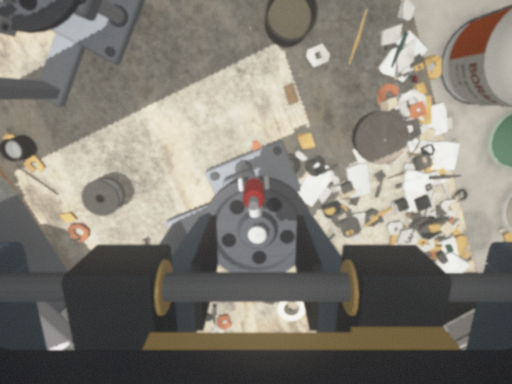

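View pics/s4.png

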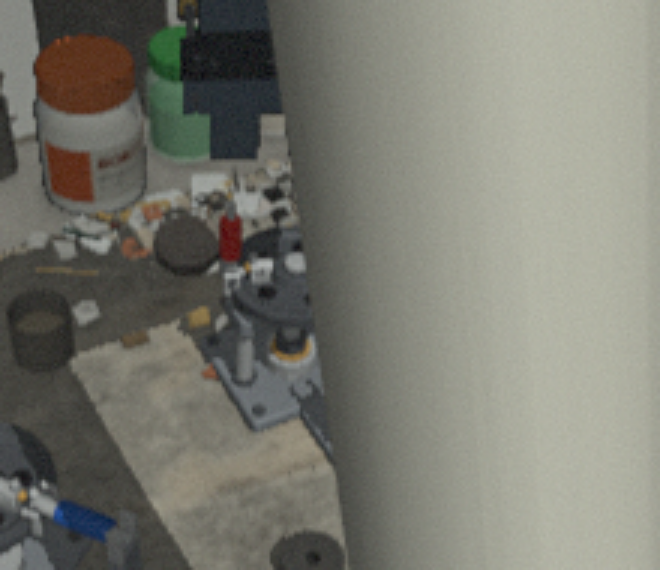

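The wrist view shows the grip top near (254, 200), matching 1.92 rad. The scene view shows the handle vertical, the punch on the brass disc, and the blue handle still folded. Handing in.

```bash
python3 - <<'E'
from h import *
print(workorder.job_done(), manip.observe()['clock'])
E
```

```text
the job is handed in; nothing more can be done
the job is handed in; nothing more can be done
```

The red handle is latched upright and its wheel is turned clockwise to the stop, with the punch on the brass disc. The arm let go and retreated straight up, and I handed the job in at about 18.6 s of the 37 s allowed. The hand-in gives no verdict.

- **Raising the handle:** Two attempts slipped just short of the latch, and the handle sprang back to its fork each time. Twisting drag between the pads made the bar lag. The third attempt worked by sliding outward along the grip. After I opened the jaws, the handle stayed upright by itself, and only then did I turn the wheel.
- **Last checks, red press:** The stop pushed back with about 28 N before release. Afterwards the wrist picture put the grip top within about 1 px of where it should be at 1.92 rad. The scene picture shows the handle vertical and the punch down. The force on the tool was about 1 N, which is noise, and the arm was about 100 mm above where it let go.
- **Last checks, blue press:** I never touched it. Its handle looks unchanged in the scene picture. The network placed its grip about 2.6 px (roughly 6 mm) from the first reading, with a lower score of 0.56. I took that as network scatter and did not measure it further.

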